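Sweep the spent pellets into the tray's trough and shut its cover

TASK

The three rust-red pellets on the sorting tray are finished with. With the closed fingertips, sweep each of them across the platform and over its open edge so that it drops flat into the trough along the tray's far side, then swing the trough's cover over from behind and push it fully shut. Pellets crumble when pinched, so slide them and pick nothing up; leave the two white pellets where they lie on the platform and do not disturb the things round the tray.

Things in the scene. Friction and masses are not known exactly. Their poses are not given: they have to be found in the camera images.
- tray: Fixed grey sorting tray, 196 (x) by 270 mm (y). Origin: centre of its underside, on the worktop; +x points away from the robot. Platform: top 22 mm above the worktop, from x = -94 to its open edge at x = +46; fences 7 mm higher along its near side and both ends (y = +-131). Beyond the edge is the trough: x +46 to +94, y -131 to +131, floor at 4 mm, far wall as high as the platform.
- trough (a point): Centre of the trough's floor: 70 mm along +x from the tray's origin, 4 mm above the worktop. Axes as the tray's. The tray's coating is slippery; a pellet pushed until its rear rim is past the platform's edge drops flat on this floor (centre then 8 mm above the worktop). One left leaning on the edge would keep the cover from shutting.
- cover (a joint): Hinge (rad) of the see-through pale-framed trough cover, 264 mm along y, 56 mm wide, 3 mm thick: 0 = shut flat (top 27 mm above the worktop), 1.57 = upright, 2.1 = leaning far back from the robot. Hinge line parallel to the tray's y at its x = +99, 23 mm above the worktop. Starts open; stays at any angle where it is left (1 N at its free edge moves it), so it must be pushed all the way down.
- cover_tab (a point): Middle of the blue finger tab (50 mm along y, reaching 66 mm from the hinge line) on the middle of the cover's free edge; this point lies 60 mm from the hinge line.
- red_a_mid (a point): Centre of a loose round pellet with a rust-red face in an aluminium cup, 32 mm in diameter, 8 mm high, 18 g, lying flat on the platform (centre 26 mm above the worktop). Must go into the trough.
- red_b_mid (a point): Second rust-red pellet, the same.
- red_c_mid (a point): Third rust-red pellet, the same.
- white_a_mid (a point): Centre of a loose pellet of the same size with a white face; must stay where it lies on the platform.
- white_b_mid (a point): Second white pellet, the same.
- tweezers: Loose steel tweezers lying beside the tray's left end, 192 mm along their own x, 19 x 9 mm; origin at the middle of the underside. Leave alone.
- vial_blue: Loose glass vial with blue cap, 25 mm in diameter, 57 mm high, standing near the tray's right end; origin at the centre of its base. Leave alone.
- vial_red: The same with a red cap. Leave alone.
- weight: Loose brass-coloured knob weight, 22 mm in diameter, 30 mm high, near the tray's right end; origin at the centre of its base. Leave alone.
Things that resemble listed ones, but are neither listed nor needed, are in the scene too. What is shaped like the part that bears red_c_mid but black or yellow is not meant.

How it is judged:
On the way, in this order (a step that is already met when the one before it is completed fails the run):
1. all three red pellets lie in the trough while the cover is still open (x of red_a_mid in the frame of trough between -0.024 and 0.024 m and y of red_a_mid in the frame of trough between -0.131 and 0.131 m and z of each of red_a_mid, red_b_mid, red_c_mid in the frame of trough below 0.014 m and x of red_b_mid in the frame of trough between -0.024 and 0.024 m and y of red_b_mid in the frame of trough between -0.131 and 0.131 m and x of red_c_mid in the frame of trough between -0.024 and 0.024 m and y of red_c_mid in the frame of trough between -0.131 and 0.131 m and value of joint cover above 0.8 rad), for 0.2 s.
2. the cover is shut over them (value of joint cover below 0.06 rad), for 0.2 s.
At the end, for the whole second after the job is handed in: The three red pellets rest in the trough (centres within its walls and less than 14 mm above its floor), the cover is shut to within 0.06 rad, the white pellets lie at rest within 15 mm of where they began (x of red_a_mid in the frame of trough between -0.024 and 0.024 m and y of red_a_mid in the frame of trough between -0.131 and 0.131 m and z of each of red_a_mid, red_b_mid, red_c_mid in the frame of trough below 0.014 m and x of red_b_mid in the frame of trough between -0.024 and 0.024 m and y of red_b_mid in the frame of trough between -0.131 and 0.131 m and x of red_c_mid in the frame of trough between -0.024 and 0.024 m and y of red_c_mid in the frame of trough between -0.131 and 0.131 m and value of joint cover below 0.06 rad and distance of each of white_a_mid, white_b_mid from where it was at the start of the episode below 0.015 m and linear speed of each of red_a, red_b, red_c, white_a, white_b below 0.02 m/s); the robot touches nothing.
It fails at once if a pellet is picked up (its centre comes more than 10 mm above where it lies on the platform) (height (world z) of any of red_a_mid, red_b_mid, red_c_mid, white_a_mid, white_b_mid above 0.036 m).
It fails at once if a white pellet is shifted by more than 15 mm (distance of any of white_a_mid, white_b_mid from where it was at the start of the episode above 0.015 m).
It fails at once if a thing beside the tray is moved by more than 20 mm or knocked over (distance of any of tweezers, vial_blue, vial_red, weight from where it was at the start of the episode above 0.02 m or angle between any of vial_blue, vial_red, weight's own z axis and vertical above 0.5 rad).
It also fails if it takes over 58 s, if anything falls off the work surface, if the arm or the gripper's body presses on something with over 40 N, if the wrist force passes 120 N, or if a joint passes its speed limit or range.

ROBOT

A 6-joint arm with a two-finger parallel gripper is mounted at the origin on a cart in front of the work surface, level with it; the furniture and walls round the work are solid. World frame = base frame: x ahead of the robot, y to its left, z up, the work surface at z = 0. Lengths are in m, angles in rad, forces in N, time in s.
With the tool pointing down it reaches from about 0.25 to 0.725 m from the base axis. Payload 4 kg.
Tool frame: the origin (TCP) lies midway between the tips of the shut fingers; the grasp point (between the pads) lies 19 mm behind it; z points along the fingers, y is the line along which they close (so a half turn about z gives the same grasp; the last joint's range is limited). The gripper opens to 85 mm and grips with 20 to 120 N. Pads are 22 mm wide; open, the fingers measure 114 mm over their backs; the gripper's body (76 mm by 85 mm) begins 54 mm behind the grasp point. The pads swing forward as they close: fully open they stand 13 mm farther back than shut.
Start: joints at [-1.283, 0.241, 0.005, 1.335, 0, 1.571], TCP at [0.142, -0.479, 0.201] pointing down, gripper open.
Joint ranges: [-2.72, 2.72], [-1.05, 1.87], [-1.09, 1.28], [-1.99, 2.15], [-1.42, 1.44], [-3.14, 3.14]. Speed limits (rad/s): [2.79, 2.79, 3.14, 3.14, 3.14, 3.14].

INTERFACE

Orientations are given as a unit quaternion [x, y, z, w].
In Python, from workcell import bot gives the robot as it stands. The module is installed in compiled form; this text tells all that it offers.
- The arm moves only by the tool drive_tool, never from a script. Its arguments are lists of equal length, an entry for each row: "slide": the shift along the tool's x, y, z scaled (see below), a list of three; "rotation": the turn, a rotation vector about the tool's x, y, z scaled (see below), a list of three. A call has exactly 8 rows; each row is the pose to reach, as a shift and turn from the pose commanded when the call began, along the tool's axes at that moment; what a row does not reach only later rows make up. The controller multiplies each number of a shift by 250 mm and each number of a turn by 0.5 rad. A row lasts 1/8 s, in which the tool goes at most 62.5 mm and 10.7 degrees, less where a joint would pass 70% of its speed; a pose out of reach is approached as far as the arm can. A call with a number of a shift or a turn outside -1 to 1 is refused whole. A call with a gripper value outside its range is refused whole. "gripper" is the opening, from 0 (shut) to 1 (fully open), set as the call begins (left out, the last holds). The fingers move at their own pace and stop on an object; the grip force is fixed at half the most. Time passes only in rows, so rows that repeat a pose let the fingers close, or fill a call up. It gives the time, the measured TCP pose, the force, the opening and the grip force at its end, in the units of the state.
- bot.get_obs(): the state, without advancing time (a new reading comes with each control period).
- bot.camera(name): name is "scene" or "top" or "wrist"; returns a dict with "image" (480x640x3 uint8, red, green, blue), "z_map" (480x640 float32, m along the optical axis (not along the pixel's ray), 0 where there is no reading), "camera_matrix" (3x3 intrinsics, pixels), "xyz" and "orientation" of the camera in the world. Camera axes: x right, y up, looking along -z (the intrinsics and any distortion apply to the point x, -y, -z); pixel columns grow to the right and rows downward; lengths in m; the calibration is good to about 2 mm. A picture is of the moment at which its call begins.
- bot.job_done(): hands the job in; it is judged then, once.
The state is a dict: "clock": time; "joint_pos": joint angles; "joint_vel": joint speeds; "tau": joint torques, N m; "eef_pos": TCP position; "tool_rot": TCP orientation; "ft_force": force on the tool from outside, world axes, zero at the start; "ft_torque": the same for the moment, N m; "grip_width": finger opening in m; "grasp_force": force on a finger pad.
Only numpy, scipy, OpenCV 4.12 (cv2) and the standard library are available. Lean on these libraries where they do the work, as an engineer would, in place of code of your own. Each camera call takes 0.05 s, during which the arm holds its last target. There are 200 camera calls.

## Working session

There is one attempt and no reset: what is moved stays moved. The work goes in short steps, Python scripts to look and compute and a tool call to move; the robot and the scene stay as the last step left them, time stands still between calls to the robot, and variables do not carry over. Pictures are saved under pics/ and viewed, at most 10 in all, crops included, and the job is handed in when it is done.

Besides the shell and the picture viewer there is one more tool, called in YAML: its name, and indented under it one key for each argument. drive_tool: Moves the arm, as the interface text tells. Shifts and turns lie within -1 to 1; 1 stands for 250 mm of shift or 0.5 rad of turn. Its arguments: {"type":"object","properties":{"slide":{"type":"array","items":{"type":"array","items":{"type":"number"}}},"rotation":{"type":"array","items":{"type":"array","items":{"type":"number"}}},"gripper":{"type":"number"}},"required":["slide","rotation"]}

```bash
mkdir -p pics; cat > h.py <<'E'
import numpy as np, cv2
from scipy.spatial.transform import Rotation as R
from workcell import bot
def cam(n,save=None):
    c=bot.camera(n)
    if save: cv2.imwrite('pics/'+save,c['image'][:,:,::-1])
    return c
def ray(c,u,v):
    K=np.array(c['camera_matrix']); d=np.array([(u-K[0,2])/K[0,0],-(v-K[1,2])/K[1,1],-1.])
    return np.array(c['xyz']),R.from_quat(c['orientation']).as_matrix()@d
def onz(c,u,v,z):
    o,d=ray(c,u,v); return o+d*(z-o[2])/d[2]
def depth(c,u,v):
    o,d=ray(c,u,v); return o+d*c['z_map'][int(v),int(u)]
E
python3 - <<'E'
from h import *
c=cam('top','t0.png'); s=cam('scene','s0.png')
for k in(c,s): print(k['camera_matrix'],k['xyz'],k['orientation'])
o=bot.get_obs(); print(o)
E
```

```text
[[497.38576659   0.         321.62927128]
 [  0.         497.38576659 236.68947221]
 [  0.           0.           1.        ]] [0.48290161 0.01388535 1.01453789] [-0.02344143  0.01942272  0.71269688 -0.70081125]
[[565.80367015   0.         320.69748386]
 [  0.         565.80367015 241.74340808]
 [  0.           0.           1.        ]] [-0.01903007  0.57692212  0.55863531] [-0.18126743  0.45322369  0.80517315 -0.33678866]
{'clock': 0.1, 'joint_pos': array([-1.28299959e+00,  2.41364642e-01,  3.85867535e-03,  1.33517891e+00,
       -1.23020749e-05,  1.57081397e+00]), 'joint_vel': array([-0.00010487, -0.00190608,  0.00312215, -0.00105778, -0.00017763,
        0.00012325]), 'tau': array([-9.18563601e-04, -3.73138726e+01,  2.53009683e+01,  1.08785508e-02,
       -2.61122511e-05,  2.84083242e-06]), 'eef_pos': array([ 0.14174179, -0.47884777,  0.20038842]), 'tool_rot': array([ 9.89665306e-01,  1.43393482e-01, -1.41507106e-04, -9.33633686e-04]), 'ft_force': array([-0.38876714,  0.02867394,  0.28481795]), 'ft_torque': array([ 0.01326055, -0.05149754, -0.00185679]), 'grasp_force': 0.0, 'grip_width': 0.08529591058840255}
```

View pics/t0.png

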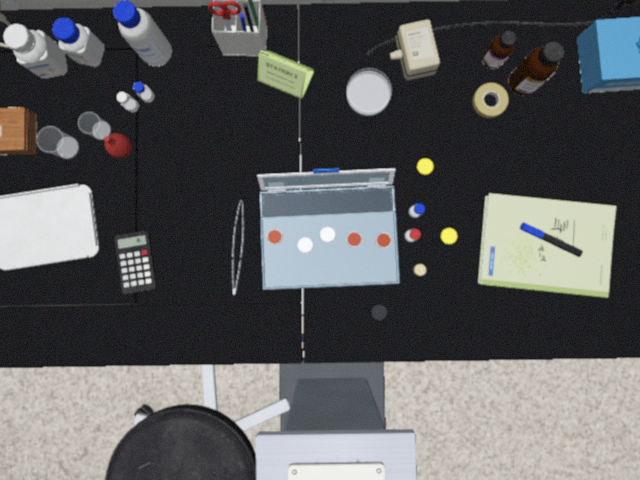

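View pics/s0.png

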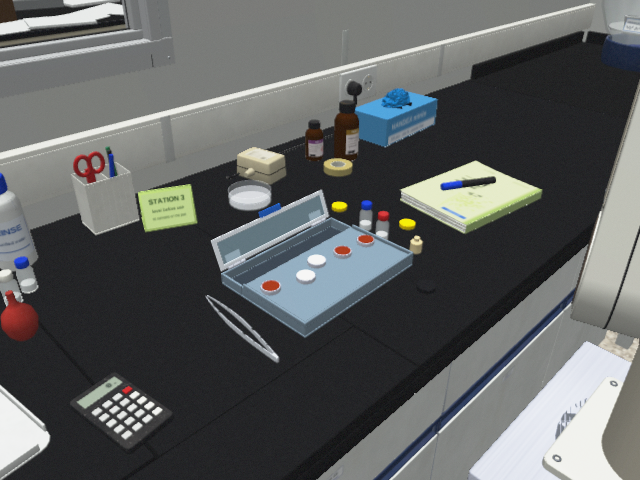

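The top view shows the reds at (274,237), (354,239) and (383,240), and the whites at (305,244) and (327,234). The tray spans columns 262–398 and rows 187–288, and the cover is open with its tab at (326,171). In the scene view the reds are at (271,286), (343,251) and (366,240).

```bash
cat >> h.py <<'E'
def blobs(c,kind,z,roi):
    h=cv2.cvtColor(c['image'],cv2.COLOR_RGB2HSV).astype(int); H,S,V=h[...,0],h[...,1],h[...,2]
    m={'red':((H<12)|(H>172))&(S>130)&(V>90),'white':(S<40)&(V>200),'blue':(H>105)&(H<120)&(S>180)&(V>80),'tray':(H>90)&(H<115)&(S>30)&(S<140)&(V>60)}[kind].astype(np.uint8)
    u0,v0,u1,v1=roi; k=np.zeros_like(m); k[v0:v1,u0:u1]=1
    n,l,st,ce=cv2.connectedComponentsWithStats(m*k)
    return [(ce[i].round(1),st[i,4],onz(c,*ce[i],z).round(4),(l==i)) for i in range(1,n) if st[i,4]>25]
E
python3 - <<'E'
from h import *
c=bot.camera('top'); s=bot.camera('scene')
for n,k,r in(('top',c,(258,200,400,290)),('scene',s,(235,225,385,300))):
  for col in('red','white'):
    for b in blobs(k,col,.030,r): print(n,col,*b[:3])
for n,k,r,z in(('top',c,(250,180,405,295),.022),):
  for b in blobs(k,'tray',z,r):
    print(b[:3]); q=cv2.minAreaRect(np.argwhere(b[3])[:,::-1].astype(np.float32)); p=cv2.boxPoints(q); print(q,[onz(k,*x,z).round(4) for x in p])
for b in blobs(c,'blue',.06,(300,160,350,180)): print('tab',b[0],b[1],depth(c,*b[0]))
for p in [(417,210),(413,235),(420,270),(238,205),(235,290),(260,188),(397,185),(262,288),(398,285)]: print(p,onz(c,*p,.029).round(3),depth(c,*p).round(3))
E
python3 -c "
import cv2
a=cv2.imread('pics/t0.png')[155:300,225:440]
cv2.imwrite('pics/t0c.png',cv2.resize(a,None,fx=3.7,fy=3.7,interpolation=2))"
```

```text
top red [274.2 236.5] 99 [0.5448 0.1132 0.03  ]
top red [353.9 238.9] 103 [ 0.5373 -0.045   0.03  ]
top red [383.3 239.8] 107 [ 0.5344 -0.1031  0.03  ]
top white [326.7 250.3] 8077 [0.5155 0.0095 0.03  ]
scene red [365.5 238.8] 83 [ 0.5354 -0.1025  0.03  ]
scene red [342.3 250. ] 89 [ 0.5386 -0.0446  0.03  ]
scene red [270.5 285.3] 125 [0.546  0.1137 0.03  ]
scene white [268.4 242.3] 107 [0.6471 0.0315 0.03  ]
scene white [380.5 233.4] 44 [ 0.5288 -0.1367  0.03  ]
scene white [316.1 259.1] 157 [0.5496 0.0087 0.03  ]
scene white [305.2 274.6] 176 [0.5293 0.0538 0.03  ]
(array([310.1, 181.8]), np.int32(469), array([0.6544, 0.0403, 0.022 ]))
((325.5, 183.0), (6.0, 123.0), 90.0) [array([0.6596, 0.1332, 0.022 ]), array([ 0.6552, -0.1143,  0.022 ]), array([ 0.643, -0.114,  0.022]), array([0.6474, 0.1333, 0.022 ])]
(array([328.7, 237.7]), np.int32(12482), array([0.541 , 0.0049, 0.022 ]))
((328.6556701660156, 237.34844970703125), (100.06170654296875, 138.30564880371094), 87.48863983154297) [array([0.6387, 0.1467, 0.022 ]), array([ 0.6461, -0.1313,  0.022 ]), array([ 0.4458, -0.1349,  0.022 ]), array([0.4384, 0.1398, 0.022 ])]
tab [325.7 169.7] 58 [0.6662624  0.00890158 0.08319282]
(417, 210) [ 0.593 -0.172  0.029] [ 0.589 -0.166  0.06 ]
(413, 235) [ 0.543 -0.162  0.029] [ 0.541 -0.158  0.055]
(420, 270) [ 0.474 -0.174  0.029] [ 0.474 -0.174  0.029]
(238, 205) [0.609 0.185 0.029] [ 0.613  0.19  -0.001]
(235, 290) [0.44  0.192 0.029] [0.439 0.195 0.01 ]
(260, 188) [0.642 0.141 0.029] [ 0.647  0.144 -0.002]
(397, 185) [ 0.644 -0.133  0.029] [ 0.648 -0.138 -0.001]
(262, 288) [0.443 0.138 0.029] [0.442 0.142 0.   ]
(398, 285) [ 0.445 -0.13   0.029] [ 0.444 -0.134  0.   ]
```

View pics/t0c.png

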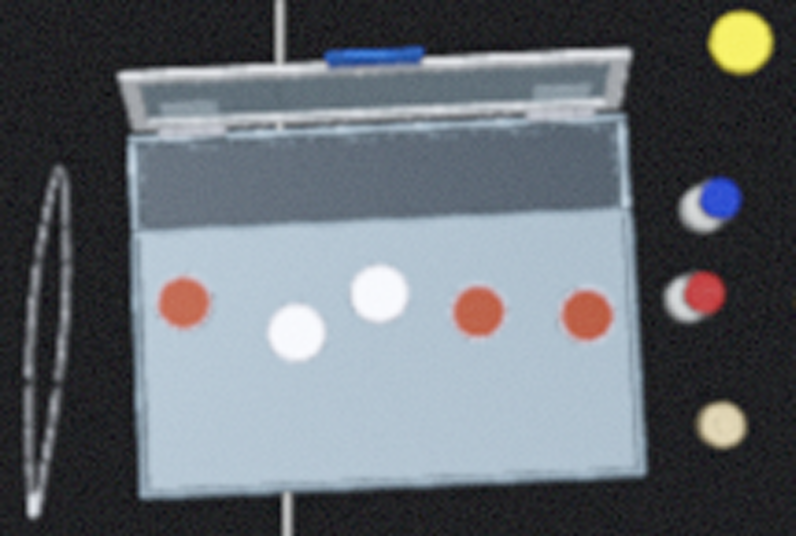

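The zoomed picture shows the tray yawed by about +1.5°. The trough is clear, the cover leans back, and the vials and weight stand to the right. Measured heights and sizes agree with the task text. Next I approach red_c with the gripper shut and the yaw aligned.

drive_tool:
  slide:
    - [0.1,-0.06,0.02]
    - [0.25,-0.15,0.06]
    - [0.4,-0.24,0.1]
    - [0.55,-0.33,0.14]
    - [0.7,-0.41,0.18]
    - [0.82,-0.48,0.2]
    - [0.9,-0.52,0.2]
    - [0.9,-0.52,0.2]
  rotation:
    - [0,0,0.06]
    - [0,0,0.14]
    - [0,0,0.24]
    - [0,0,0.34]
    - [0,0,0.44]
    - [0,0,0.5]
    - [0,0,0.524]
    - [0,0,0.524]
  gripper: 0

```text
clock: 1.2
eef_pos: [0.3214, -0.29, 0.151]
tool_rot: [1.0, 0.014, -0.0, -0.0]
ft_force: [-0.3, 0.6, 0.9]
grip_width: -0.0001
grasp_force: 0.0
```

```bash
cat >> h.py <<'E'
def to(*p):
    o=bot.get_obs(); r=R.from_quat(o['tool_rot'])
    print(o['clock'],o['eef_pos'].round(4),'yaw',np.degrees(np.arctan2(*r.as_matrix()[1::-1,0])).round(2),'f',o['ft_force'].round(1),'w',o['grip_width'])
    for q in p: print(q,(r.inv().apply(np.array(q)-o['eef_pos'])/.25).round(3))
E
python3 -c "
from h import *
to((.497,-.104,.1),(.5,-.046,.05),(.505,.1125,.05))"
```

```text
1.2 [ 0.3214 -0.29    0.151 ] yaw 1.66 f [-0.3  0.6  0.9] w -0.00014668022437912267
(0.497, -0.104, 0.1) [ 0.724 -0.723  0.204]
(0.5, -0.046, 0.05) [ 0.742 -0.955  0.404]
(0.505, 0.1125, 0.05) [ 0.781 -1.588  0.404]
```

drive_tool:
  slide:
    - [0.1,-0.1,0.03]
    - [0.25,-0.25,0.08]
    - [0.42,-0.42,0.13]
    - [0.58,-0.58,0.18]
    - [0.68,-0.68,0.2]
    - [0.724,-0.723,0.24]
    - [0.724,-0.723,0.32]
    - [0.724,-0.723,0.4]
  rotation:
    - [0,0,0]
    - [0,0,0]
    - [0,0,0]
    - [0,0,0]
    - [0,0,0]
    - [0,0,0]
    - [0,0,0]
    - [0,0,0]

```text
clock: 2.2
eef_pos: [0.4965, -0.1066, 0.0504]
tool_rot: [1.0, 0.012, -0.0, 0.0]
ft_force: [0.5, -0.1, 0.2]
grip_width: 0.0003
grasp_force: 0.0
```

```bash
python3 -c "
from h import *
to((.497,-.104,.0245),(.587,-.1015,.0245))
c=cam('wrist','w1.png')
for n in('top','scene'):
  k=cam(n); print(n,[b[:3] for b in blobs(k,'red',.03,(258,200,400,290) if n=='top' else (235,225,385,300))])"
```

```text
2.2 [ 0.4965 -0.1066  0.0504] yaw 1.42 f [ 0.5 -0.1  0.2] w 0.000261472120410975
(0.497, -0.104, 0.0245) [ 0.002 -0.011  0.104]
(0.587, -0.1015, 0.0245) [ 0.362 -0.012  0.103]
top [(array([274.1, 236.4]), np.int32(103), array([0.5449, 0.1133, 0.03  ])), (array([353.9, 238.8]), np.int32(105), array([ 0.5374, -0.0449,  0.03  ])), (array([382.2, 238.7]), np.int32(77), array([ 0.5367, -0.1009,  0.03  ]))]
scene [(array([365.5, 238.7]), np.int32(84), array([ 0.5355, -0.1026,  0.03  ])), (array([342.3, 250. ]), np.int32(89), array([ 0.5386, -0.0446,  0.03  ])), (array([270.5, 285.3]), np.int32(125), array([0.546 , 0.1137, 0.03  ]))]
```

View pics/w1.png

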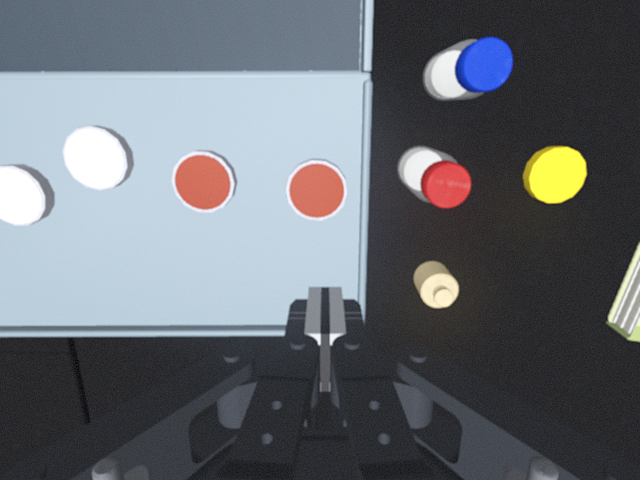

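The wrist view shows red_c at (317,190), red_b at (204,181), the platform edge at row about 72, and the shut tip at (325,290). The linkage spreads wide, so I check its clearance over the vials.

```bash
python3 -c "
from h import *
c=bot.camera('wrist'); 
for b in blobs(c,'red',.03,(0,100,370,300)): print(b[:3])
for u,v,z in((204,181,.03),(317,190,.03),(97,157,.03),(345,72,.022),(20,72,.022),(366,200,.029)): print((u,v),onz(c,u,v,z).round(4))
for p in((325,292),(310,292),(340,292),(300,320),(350,320),(410,365),(425,370),(420,358),(230,358),(500,430),(470,60),(445,185)): print(p,depth(c,*p).round(4))"
```

```text
(array([202.3, 179.3]), np.int32(2186), array([ 0.5371, -0.0441,  0.03  ]))
(array([317.1, 188.1]), np.int32(2072), array([ 0.534 , -0.1021,  0.03  ]))
(204, 181) [ 0.5363 -0.0449  0.03  ]
(317, 190) [ 0.533  -0.1021  0.03  ]
(97, 157) [0.5471 0.0072 0.03  ]
(345, 72) [ 0.5895 -0.1145  0.022 ]
(20, 72) [0.5859 0.0425 0.022 ]
(366, 200) [ 0.5281 -0.1274  0.029 ]
(325, 292) [ 0.5055 -0.1068  0.0888]
(310, 292) [ 0.5053 -0.101   0.0887]
(340, 292) [ 0.5056 -0.1126  0.0887]
(300, 320) [ 0.5007 -0.0979  0.1015]
(350, 320) [ 0.5017 -0.1157  0.1026]
(410, 365) [ 0.5079 -0.1295  0.1352]
(425, 370) [ 0.5069 -0.1335  0.1358]
(420, 358) [ 0.5077 -0.133   0.1318]
(230, 358) [ 0.5075 -0.0808  0.1332]
(500, 430) [ 0.508  -0.1444  0.1566]
(470, 60) [ 0.5921 -0.162   0.0572]
(445, 185) [ 0.5417 -0.159   0.0546]
```

drive_tool:
  slide:
    - [0,0,0.03]
    - [0,0,0.06]
    - [0,0,0.08]
    - [0,0,0.095]
    - [0,0,0.1]
    - [0,0,0.1]
    - [0,0,0.1]
    - [0,0,0.1]
  rotation:
    - [0,0,0]
    - [0,0,0]
    - [0,0,0]
    - [0,0,0]
    - [0,0,0]
    - [0,0,0]
    - [0,0,0]
    - [0,0,0]

```text
clock: 3.4
eef_pos: [0.4972, -0.1056, 0.0264]
tool_rot: [1.0, 0.013, 0.0, 0.0]
ft_force: [1.0, 0.3, 0.0]
grip_width: 0.0003
grasp_force: 0.0
```

```bash
python3 -c "
from h import *
to((.500,-.1031,.0245),(.515,-.1026,.0245),(.587,-.1008,.0245))"
```

```text
3.4 [ 0.4972 -0.1056  0.0264] yaw 1.48 f [1.  0.3 0. ] w 0.0002838945617385215
(0.5, -0.1031, 0.0245) [ 0.011 -0.01   0.008]
(0.515, -0.1026, 0.0245) [ 0.071 -0.01   0.008]
(0.587, -0.1008, 0.0245) [ 0.36  -0.01   0.008]
```

drive_tool:
  slide:
    - [0.01,-0.01,0.006]
    - [0.03,-0.01,0.006]
    - [0.055,-0.01,0.006]
    - [0.085,-0.01,0.006]
    - [0.12,-0.01,0.006]
    - [0.155,-0.01,0.006]
    - [0.185,-0.01,0.006]
    - [0.205,-0.01,0.006]
  rotation:
    - [0,0,0]
    - [0,0,0]
    - [0,0,0]
    - [0,0,0]
    - [0,0,0]
    - [0,0,0]
    - [0,0,0]
    - [0,0,0]

```text
clock: 4.4
eef_pos: [0.5488, -0.1017, 0.0246]
tool_rot: [1.0, 0.013, 0.0, 0.0]
ft_force: [0.3, -0.0, -0.3]
grip_width: 0.0004
grasp_force: 0.0
```

```bash
python3 -c "
from h import *
to((.587,-.1008,.0245))
c=cam('wrist','w2.png')
for b in blobs(c,'red',.03,(0,0,370,300)): print(b[:3])"
```

```text
4.4 [ 0.5488 -0.1017  0.0246] yaw 1.48 f [ 0.3 -0.  -0.3] w 0.00039000114442120157
(0.587, -0.1008, 0.0245) [0.153 0.    0.001]
(array([203.1, 288.3]), np.int32(1160), array([ 0.5426, -0.044 ,  0.03  ]))
(array([314.1, 288.6]), np.int32(163), array([ 0.5438, -0.0972,  0.03  ]))
(array([345.1, 294.9]), np.int32(37), array([ 0.5408, -0.1122,  0.03  ]))
```

View pics/w2.png

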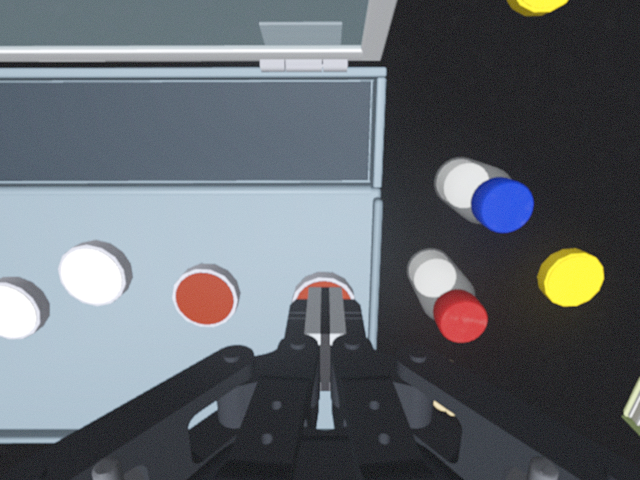

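```bash
python3 -c "
from h import *
k=cam('scene'); print([b[:3] for b in blobs(k,'red',.03,(235,225,385,300))])
k2=cam('top'); print([b[:3] for b in blobs(k2,'red',.03,(258,180,400,290))])
a=np.hstack([cv2.resize(k['image'][205:285,300:420],None,fx=3.3,fy=3.3,interpolation=2),cv2.resize(k2['image'][190:270,325:445],None,fx=3.3,fy=3.3,interpolation=2)])
cv2.imwrite('pics/z1.png',a[:,:,::-1])"
```

```text
[(array([365.5, 238.8]), np.int32(83), array([ 0.5354, -0.1025,  0.03  ])), (array([342.3, 250. ]), np.int32(89), array([ 0.5386, -0.0446,  0.03  ])), (array([270.5, 285.3]), np.int32(125), array([0.546 , 0.1137, 0.03  ]))]
[(array([274.1, 236.5]), np.int32(102), array([0.5448, 0.1134, 0.03  ])), (array([353.6, 239.1]), np.int32(97), array([ 0.5369, -0.0443,  0.03  ]))]
```

View pics/z1.png

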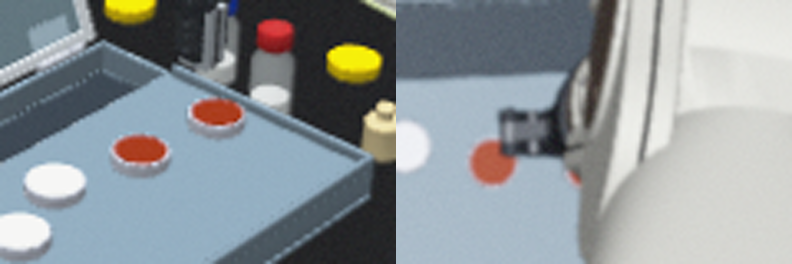

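```bash
python3 -c "
from h import *
to()
c=bot.camera('wrist'); 
for v in range(270,345,6): print(v,[depth(c,u,v).round(3).tolist() for u in (312,325,338)])
k=bot.camera('scene')
for v in range(214,240,2): print(v,[depth(k,u,v).round(3).tolist() for u in (360,364,368)])"
```

```text
4.55 [ 0.5483 -0.1017  0.0246] yaw 1.48 f [0.1 0.4 0.6] w 0.0004321150742051214
270 [[0.549, -0.096, 0.022], [0.549, -0.102, 0.02], [0.549, -0.109, 0.021]]
276 [[0.548, -0.096, 0.026], [0.55, -0.102, 0.029], [0.548, -0.109, 0.026]]
282 [[0.547, -0.096, 0.03], [0.547, -0.102, 0.03], [0.547, -0.109, 0.029]]
288 [[0.558, -0.097, 0.06], [0.559, -0.102, 0.06], [0.558, -0.107, 0.059]]
294 [[0.558, -0.097, 0.065], [0.558, -0.102, 0.065], [0.558, -0.107, 0.065]]
300 [[0.558, -0.097, 0.069], [0.558, -0.102, 0.07], [0.559, -0.107, 0.07]]
306 [[0.558, -0.097, 0.074], [0.558, -0.102, 0.074], [0.559, -0.107, 0.074]]
312 [[0.559, -0.098, 0.079], [0.558, -0.102, 0.078], [0.558, -0.107, 0.078]]
318 [[0.559, -0.098, 0.083], [0.558, -0.102, 0.083], [0.558, -0.106, 0.082]]
324 [[0.558, -0.098, 0.086], [0.558, -0.102, 0.086], [0.558, -0.106, 0.086]]
330 [[0.558, -0.098, 0.089], [0.557, -0.102, 0.088], [0.559, -0.106, 0.09]]
336 [[0.559, -0.098, 0.094], [0.557, -0.102, 0.091], [0.559, -0.106, 0.094]]
342 [[0.559, -0.098, 0.098], [0.556, -0.102, 0.092], [0.56, -0.106, 0.098]]
214 [[0.541, -0.09, 0.083], [
[... 263 characters left out ...]
, 0.028]]
222 [[0.541, -0.091, 0.067], [0.538, -0.098, 0.065], [0.582, -0.164, 0.021]]
224 [[0.541, -0.091, 0.063], [0.537, -0.098, 0.062], [0.583, -0.165, 0.016]]
226 [[0.543, -0.094, 0.057], [0.586, -0.158, 0.013], [0.583, -0.166, 0.011]]
228 [[0.569, -0.125, 0.029], [0.586, -0.158, 0.009], [0.583, -0.166, 0.007]]
230 [[0.567, -0.123, 0.027], [0.559, -0.126, 0.029], [0.583, -0.167, 0.002]]
232 [[0.566, -0.123, 0.023], [0.558, -0.124, 0.026], [0.548, -0.123, 0.03]]
234 [[0.561, -0.116, 0.023], [0.548, -0.113, 0.031], [0.546, -0.122, 0.028]]
236 [[0.545, -0.099, 0.033], [0.543, -0.106, 0.031], [0.536, -0.11, 0.032]]
238 [[0.542, -0.095, 0.032], [0.538, -0.102, 0.031], [0.533, -0.107, 0.031]]
```

The pellet has not moved. Both cameras put the real fingertip at z≈0.058 while the TCP reads 0.025, so the tips are about 33 mm higher than reported. I back off and lower by the measured tip instead.

drive_tool:
  slide:
    - [-0.05,0,-0.01]
    - [-0.12,0,-0.01]
    - [-0.18,0,-0.01]
    - [-0.205,0,-0.01]
    - [-0.205,0,0.02]
    - [-0.205,0,0.05]
    - [-0.205,0,0.08]
    - [-0.205,0,0.08]
  rotation:
    - [0,0,0]
    - [0,0,0]
    - [0,0,0]
    - [0,0,0]
    - [0,0,0]
    - [0,0,0]
    - [0,0,0]
    - [0,0,0]

```text
clock: 5.65
eef_pos: [0.4963, -0.1029, 0.0036]
tool_rot: [1.0, 0.013, -0.001, -0.0]
ft_force: [0.5, -0.2, 0.8]
grip_width: -0.0001
grasp_force: 0.0
```

```bash
cat >> h.py <<'E'
def tip():
    "fingertip lowest point seen by the scene and wrist cameras near the TCP; front-face x"
    o=bot.get_obs()['eef_pos']
    for n in('wrist','scene'):
        c=bot.camera(n); v,u=np.mgrid[0:480,0:640]; K=np.array(c['camera_matrix']); d=c['z_map']
        P=np.stack([(u-K[0,2])/K[0,0]*d,-(v-K[1,2])/K[1,1]*d,-d],-1)@R.from_quat(c['orientation']).as_matrix().T+np.array(c['xyz'])
        m=(d>0)&(abs(P[...,0]-o[0])<.014)&(abs(P[...,1]-o[1])<.013)&(P[...,2]>.033)&(P[...,2]<o[2]+.07)
        q=P[m]
        if len(q): lo=q[q[:,2]<q[:,2].min()+.012]; print(n,len(q),'zmin',np.percentile(q[:,2],1).round(4),'x',np.percentile(lo[:,0],[5,95]).round(4),'y',np.percentile(lo[:,1],[5,95]).round(4))
E
python3 -c "
from h import *
to(); tip()"
```

```text
5.65 [ 0.4963 -0.1029  0.0036] yaw 1.48 f [ 0.5 -0.2  0.8] w -0.0001201756314526553
wrist 3724 zmin 0.0372 x [0.5019 0.5068] y [-0.1142 -0.092 ]
scene 203 zmin 0.0361 x [0.4853 0.5031] y [-0.1083 -0.0913]
```

drive_tool:
  slide:
    - [0,0,0.015]
    - [0,0,0.03]
    - [0,0,0.042]
    - [0.02,0,0.044]
    - [0.04,0,0.044]
    - [0.065,0,0.044]
    - [0.09,0,0.044]
    - [0.11,0,0.044]
  rotation:
    - [0,0,0]
    - [0,0,0]
    - [0,0,0]
    - [0,0,0]
    - [0,0,0]
    - [0,0,0]
    - [0,0,0]
    - [0,0,0]

```text
clock: 6.75
eef_pos: [0.5251, -0.1023, -0.0062]
tool_rot: [1.0, 0.013, 0.0, 0.0]
ft_force: [-0.0, 0.8, -0.5]
grip_width: 0.0001
grasp_force: 0.0
```

```bash
cat >> h.py <<'E'
def reds(z=.03):
    for n,r in(('scene',(235,225,395,310)),('wrist',(0,0,390,480))):
        print(n,[(b[0].tolist(),b[1],b[2][:2].tolist()) for b in blobs(bot.camera(n),'red',z,r)])
E
python3 -c "
from h import *
to((.587,-.1008,-.0075));reds()"
```

```text
6.75 [ 0.5251 -0.1023 -0.0062] yaw 1.48 f [-0.   0.8 -0.5] w 0.00014250851779753536
(0.587, -0.1008, -0.0075) [0.248 0.    0.005]
scene [([357.3, 235.0], np.int32(69), [0.5543, -0.1016]), ([342.3, 250.0], np.int32(89), [0.5386, -0.0446]), ([270.5, 285.3], np.int32(125), [0.546, 0.1137])]
wrist [([322.6, 248.7], np.int32(3811), [0.5527, -0.1014]), ([174.6, 282.2], np.int32(3497), [0.5374, -0.0441])]
```

drive_tool:
  slide:
    - [0.02,0,0.002]
    - [0.05,0,0.004]
    - [0.085,0,0.004]
    - [0.12,0,0.004]
    - [0.155,0,0.004]
    - [0.185,0,0.004]
    - [0.215,0,0.004]
    - [0.24,0,0.004]
  rotation:
    - [0,0,0]
    - [0,0,0]
    - [0,0,0]
    - [0,0,0]
    - [0,0,0]
    - [0,0,0]
    - [0,0,0]
    - [0,0,0]

```text
clock: 7.85
eef_pos: [0.5849, -0.1008, -0.0073]
tool_rot: [1.0, 0.013, -0.0, 0.0]
ft_force: [0.4, 0.4, -0.9]
grip_width: 0.0
grasp_force: 0.0
```

```bash
python3 -c "
from h import *
to((.587,-.1008,-.0075));reds(.012)
c=cam('wrist','w3.png');print(depth(c,335,c['image'].shape[0]//2))"
```

```text
7.85 [ 0.5849 -0.1008 -0.0073] yaw 1.48 f [ 0.4  0.4 -0.9] w 1.334222397551332e-05
(0.587, -0.1008, -0.0075) [0.008 0.    0.001]
scene [([329.0, 229.7], np.int32(70), [0.6248, -0.1005]), ([342.3, 250.0], np.int32(89), [0.5576, -0.0658]), ([270.5, 285.3], np.int32(125), [0.5653, 0.098])]
wrist [([323.0, 211.2], np.int32(3314), [0.6229, -0.0997]), ([202.7, 414.3], np.int32(287), [0.5177, -0.0426])]
[ 0.60965584 -0.10504566  0.01113125]
```

View pics/w3.png

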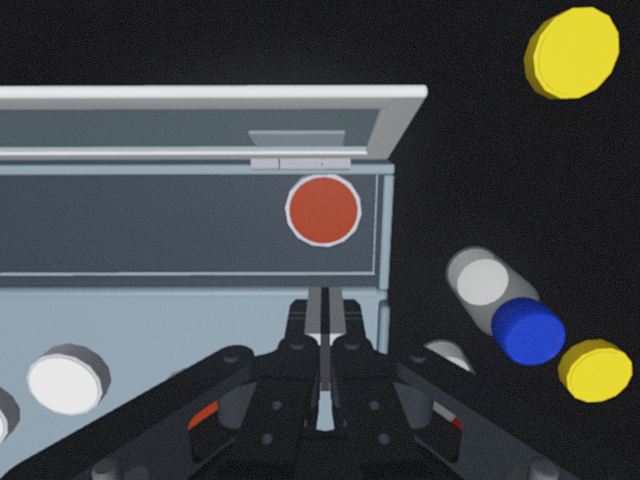

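The wrist view shows red_c lying flat in the trough at (323,211), z≈0.011. Now red_b.

drive_tool:
  slide:
    - [0,0,-0.08]
    - [-0.1,-0.05,-0.14]
    - [-0.22,-0.14,-0.14]
    - [-0.31,-0.21,-0.14]
    - [-0.346,-0.23,-0.14]
    - [-0.346,-0.23,-0.08]
    - [-0.346,-0.23,-0.03]
    - [-0.346,-0.23,0]
  rotation:
    - [0,0,0]
    - [0,0,0]
    - [0,0,0]
    - [0,0,0]
    - [0,0,0]
    - [0,0,0]
    - [0,0,0]
    - [0,0,0]

```text
clock: 9.0
eef_pos: [0.4965, -0.046, -0.0083]
tool_rot: [1.0, 0.013, -0.001, 0.0]
ft_force: [-14.1, 0.7, 54.6]
grip_width: -0.0003
grasp_force: 26.6
```

drive_tool:
  slide:
    - [0.01,0,0]
    - [0.03,0,0]
    - [0.05,0,0]
    - [0.075,0,0]
    - [0.1,0,0]
    - [0.125,0,0]
    - [0.145,0,0]
    - [0.16,0,0]
  rotation:
    - [0,0,0]
    - [0,0,0]
    - [0,0,0]
    - [0,0,0]
    - [0,0,0]
    - [0,0,0]
    - [0,0,0]
    - [0,0,0]

```text
clock: 10.0
eef_pos: [0.5368, -0.0445, -0.0073]
tool_rot: [1.0, 0.013, 0.0, 0.0]
ft_force: [-0.4, 0.2, -0.5]
grip_width: -0.0001
grasp_force: 0.0
```

```bash
python3 -c "
from h import *
to((.588,-.0432,-.0075));reds()"
```

```text
10.0 [ 0.5368 -0.0445 -0.0073] yaw 1.48 f [-0.4  0.2 -0.5] w -0.0001264134964204403
(0.588, -0.0432, -0.0075) [0.205 0.    0.001]
scene [([330.2, 244.6], np.int32(75), [0.5656, -0.0422]), ([270.5, 285.3], np.int32(125), [0.546, 0.1137])]
wrist [([321.5, 250.4], np.int32(3856), [0.5639, -0.0431])]
```

drive_tool:
  slide:
    - [0.02,0,-0.003]
    - [0.045,0,-0.004]
    - [0.075,0,-0.004]
    - [0.105,0,-0.004]
    - [0.135,0,-0.004]
    - [0.165,0,-0.004]
    - [0.19,0,-0.004]
    - [0.205,0,-0.004]
  rotation:
    - [0,0,0]
    - [0,0,0]
    - [0,0,0]
    - [0,0,0]
    - [0,0,0]
    - [0,0,0]
    - [0,0,0]
    - [0,0,0]

```text
clock: 11.1
eef_pos: [0.5881, -0.0432, -0.0063]
tool_rot: [1.0, 0.013, 0.0, -0.0]
ft_force: [0.0, 0.0, -0.2]
grip_width: -0.0002
grasp_force: 0.0
```

```bash
python3 -c "
from h import *
to((.588,-.0432,-.0065),(.588,-.0432,.035),(.502,.1125,.035),(.502,.1125,-.0065));reds(.012)
c=bot.camera('wrist')
for b in blobs(c,'red',.012,(0,0,640,320)):
  print([depth(c,b[0][0]+i,b[0][1]+j).round(4).tolist() for i,j in((0,0),(-22,0),(22,0),(0,-22),(0,22))])
for b in blobs(c,'white',.03,(0,200,330,480)): print(b[:3])"
```

```text
11.1 [ 0.5881 -0.0432 -0.0063] yaw 1.48 f [ 0.   0.  -0.2] w -0.00017811695522859257
(0.588, -0.0432, -0.0065) [-0.001  0.     0.001]
(0.588, -0.0432, 0.035) [-0.001  0.    -0.165]
(0.502, 0.1125, 0.035) [-0.328 -0.631 -0.165]
(0.502, 0.1125, -0.0065) [-0.328 -0.631  0.001]
scene [([332.3, 229.6], np.int32(31), [0.6207, -0.1052]), ([307.3, 240.7], np.int32(88), [0.6243, -0.0425]), ([270.5, 285.3], np.int32(125), [0.5653, 0.098])]
wrist [([321.5, 219.2], np.int32(3183), [0.6219, -0.0415])]
[[0.6216, -0.0415, 0.0109], [0.6213, -0.0322, 0.0105], [0.6221, -0.0507, 0.0118], [0.6312, -0.0413, 0.0118], [0.612, -0.0417, 0.0115]]
[[0.6226, -0.0997, 0.0111], [0.6226, -0.0903, 0.0118], [0.6232, -0.1085, 0.0122], [0.632, -0.0986, 0.0109], [0.6126, -0.1013, 0.0104]]
(array([297.7, 231.6]), np.int32(297), array([ 0.6216, -0.0328,  0.03  ]))
(array([117.7, 350.5]), np.int32(7366), array([0.5682, 0.0415, 0.03  ]))
(array([ 91.1, 312.6]), np.int32(37), array([0.5856, 0.0496, 0.03  ]))
(array([ 73.7, 313.6]), np.int32(33), array([0.585 , 0.0566, 0.03  ]))
(array([179.4, 313.6]), np.int32(47), array([0
[... 1541 characters left out ...]
69.1]), np.int32(168), array([0.5596, 0.0173, 0.03  ]))
(array([113.4, 367.5]), np.int32(31), array([0.5598, 0.0444, 0.03  ]))
(array([ 88. , 378.6]), np.int32(108), array([0.5539, 0.0561, 0.03  ]))
(array([142.6, 377.4]), np.int32(56), array([0.5551, 0.0328, 0.03  ]))
(array([126.6, 382.3]), np.int32(34), array([0.5524, 0.0399, 0.03  ]))
(array([104.2, 380.4]), np.int32(41), array([0.5531, 0.0493, 0.03  ]))
(array([139.7, 385.9]), np.int32(28), array([0.5507, 0.0345, 0.03  ]))
(array([ 73.7, 396.2]), np.int32(35), array([0.5446, 0.0637, 0.03  ]))
(array([324. , 412.9]), np.int32(166), array([ 0.5383, -0.0446,  0.03  ]))
(array([205.4, 412.1]), np.int32(226), array([0.5375, 0.0074, 0.03  ]))
```

Both lie flat in the trough. Now red_a, lifted well above the whites.

drive_tool:
  slide:
    - [0,0,-0.1]
    - [-0.05,-0.06,-0.165]
    - [-0.14,-0.22,-0.165]
    - [-0.24,-0.42,-0.165]
    - [-0.31,-0.58,-0.165]
    - [-0.328,-0.632,-0.165]
    - [-0.328,-0.632,-0.13]
    - [-0.328,-0.632,-0.1]
  rotation:
    - [0,0,0]
    - [0,0,0]
    - [0,0,0]
    - [0,0,0]
    - [0,0,0]
    - [0,0,0]
    - [0,0,0]
    - [0,0,0]

```text
clock: 12.25
eef_pos: [0.5072, 0.0627, 0.0181]
tool_rot: [0.999, 0.049, -0.001, -0.02]
ft_force: [0.4, -0.5, 0.2]
grip_width: -0.0001
grasp_force: 0.0
```

```bash
python3 -c "
from h import *
reds();to((.502,.1122,-.0065),(.545,.1133,-.0065));tip()"
```

```text
scene [([270.5, 285.3], np.int32(125), [0.546, 0.1137])]
wrist [([211.8, 192.2], np.int32(3074), [0.5448, 0.1138])]
12.35 [0.5059 0.0626 0.0173] yaw 5.6 f [-0.7  0.3 -0. ] w 1.3249642316676163e-05
(0.502, 0.1122, -0.0065) [ 0.004 -0.195  0.103]
(0.545, 0.1133, -0.0065) [ 0.176 -0.183  0.102]
wrist 3619 zmin 0.0508 x [0.5109 0.5168] y [0.051  0.0726]
scene 305 zmin 0.05 x [0.4955 0.5105] y [0.056  0.0744]
```

```bash
python3 -c "
from h import *
o=bot.get_obs();to();print(o['joint_pos'].round(3),o['joint_vel'].round(3),R.from_quat(o['tool_rot']).as_matrix().round(3))"
```

```text
12.45 [0.5064 0.0628 0.0181] yaw 5.61 f [-0.2 -1.5  0. ] w 0.0005366424122661037
[ 0.097  0.419 -0.256  0.898  0.041  3.141] [ 0.004 -0.009  0.008  0.002  0.002 -0.   ] [[ 0.995  0.098 -0.006]
 [ 0.098 -0.994  0.04 ]
 [-0.002 -0.041 -0.999]]
```

Joint 6 reached its limit of 3.14. I turn the tool a quarter turn back, since the tip is about 22×20 mm and either face serves.

drive_tool:
  slide:
    - [0,0,-0.02]
    - [0,0,-0.04]
    - [0,0,-0.04]
    - [0,0,-0.04]
    - [0,0,-0.04]
    - [0,0,-0.04]
    - [0,0,-0.04]
    - [0,0,-0.04]
  rotation:
    - [0,0,-0.15]
    - [0,0,-0.4]
    - [0,0,-0.7]
    - [0,0,-0.95]
    - [0,0,-1]
    - [0,0,-1]
    - [0,0,-1]
    - [0,0,-1]

```text
clock: 13.45
eef_pos: [0.5065, 0.0629, 0.0287]
tool_rot: [0.955, 0.295, 0.003, -0.02]
ft_force: [-0.7, 0.3, 0.0]
grip_width: 0.0001
grasp_force: 0.0
```

```bash
python3 -c "
from h import *
o=bot.get_obs();to();print(o['joint_pos'].round(3),R.from_quat(o['tool_rot']).as_matrix().round(3))"
```

```text
13.45 [0.5065 0.0629 0.0287] yaw 34.26 f [-0.7  0.3  0. ] w 9.495337902611525e-05
[ 0.097  0.405 -0.245  0.922  0.041  2.64 ] [[ 0.826  0.563 -0.005]
 [ 0.563 -0.826  0.04 ]
 [ 0.018 -0.036 -0.999]]
```

```bash
cat >> h.py <<'E'
def turn(yaw):
    r=R.from_quat(bot.get_obs()['tool_rot']); a=np.radians(yaw); x=np.array([np.cos(a),np.sin(a),0]); z=np.array([0,0,-1.])
    t=R.from_matrix(np.stack([x,np.cross(z,x),z],1)); print('turn',((r.inv()*t).as_rotvec()/.5).round(3))
E
python3 -c "
from h import *
turn(60);turn(91.5);to((.502,.1122,.03))"
```

```text
turn [-0.064 -0.052 -0.898]
turn [-0.049 -0.07  -1.997]
13.45 [0.5065 0.0629 0.0287] yaw 34.26 f [-0.7  0.3  0. ] w 9.495337902611525e-05
(0.502, 0.1122, 0.03) [ 0.096 -0.173  0.003]
```

drive_tool:
  slide:
    - [0.02,-0.03,0]
    - [0.05,-0.08,0]
    - [0.08,-0.14,0]
    - [0.096,-0.173,0]
    - [0.096,-0.173,0]
    - [0.096,-0.173,0]
    - [0.096,-0.173,0]
    - [0.096,-0.173,0]
  rotation:
    - [-0.01,-0.01,-0.15]
    - [-0.03,-0.03,-0.4]
    - [-0.05,-0.04,-0.7]
    - [-0.064,-0.052,-0.898]
    - [-0.064,-0.052,-0.898]
    - [-0.064,-0.052,-0.898]
    - [-0.064,-0.052,-0.898]
    - [-0.064,-0.052,-0.898]

```text
clock: 14.45
eef_pos: [0.502, 0.1117, 0.0307]
tool_rot: [0.866, 0.5, 0.0, 0.0]
ft_force: [0.1, -0.0, -0.3]
grip_width: -0.0001
grasp_force: 0.0
```

```bash
python3 -c "
from h import *
turn(85);turn(91.5)"
```

```text
turn [ 0.001  0.    -0.874]
turn [ 1.000e-03  0.000e+00 -1.101e+00]
```

drive_tool:
  slide:
    - [0,0,0]
    - [0,0,0]
    - [0,0,0]
    - [0,0,0.02]
    - [0,0,0.05]
    - [0,0,0.07]
    - [0,0,0.08]
    - [0,0,0.08]
  rotation:
    - [0,0,-0.15]
    - [0,0,-0.4]
    - [0,0,-0.7]
    - [0,0,-0.95]
    - [0,0,-1]
    - [0,0,-1]
    - [0,0,-1]
    - [0,0,-1]

```text
clock: 15.45
eef_pos: [0.5017, 0.1121, 0.0105]
tool_rot: [0.715, 0.699, -0.0, -0.0]
ft_force: [-0.1, -0.2, 0.0]
grip_width: -0.0002
grasp_force: 0.0
```

```bash
python3 -c "
from h import *
turn(91.5);to((.502,.1122,-.0065),(.545,.1133,-.0065));reds();tip()"
```

```text
turn [-0.001  0.    -0.099]
15.45 [0.5017 0.1121 0.0105] yaw 88.65 f [-0.1 -0.2  0. ] w -0.0002259060711635527
(0.502, 0.1122, -0.0065) [0.    0.001 0.068]
(0.545, 0.1133, -0.0065) [0.009 0.173 0.068]
scene [([329.0, 229.7], np.int32(71), [0.6034, -0.0781]), ([270.5, 285.3], np.int32(125), [0.546, 0.1137])]
wrist []
wrist 3774 zmin 0.0447 x [0.4898 0.5125] y [0.1183 0.1232]
scene 297 zmin 0.0424 x [0.49   0.5083] y [0.1065 0.1244]
```

drive_tool:
  slide:
    - [0,0,0.02]
    - [0,0,0.04]
    - [0,0,0.055]
    - [0,0,0.064]
    - [0,0,0.067]
    - [0,0,0.067]
    - [0,0,0.067]
    - [0,0,0.067]
  rotation:
    - [0,0,-0.05]
    - [0,0,-0.099]
    - [0,0,-0.099]
    - [0,0,-0.099]
    - [0,0,-0.099]
    - [0,0,-0.099]
    - [0,0,-0.099]
    - [0,0,-0.099]

```text
clock: 16.65
eef_pos: [0.5021, 0.1122, -0.0059]
tool_rot: [0.698, 0.716, 0.0, 0.0]
ft_force: [0.3, -0.3, 0.1]
grip_width: -0.0
grasp_force: 0.0
```

drive_tool:
  slide:
    - [0,0.01,0]
    - [0,0.03,0]
    - [0,0.05,0]
    - [0,0.075,0]
    - [0,0.1,0]
    - [0,0.125,0]
    - [0,0.145,0]
    - [0,0.16,0]
  rotation:
    - [0,0,0]
    - [0,0,0]
    - [0,0,0]
    - [0,0,0]
    - [0,0,0]
    - [0,0,0]
    - [0,0,0]
    - [0,0,0]

```text
clock: 17.65
eef_pos: [0.5422, 0.1132, -0.006]
tool_rot: [0.698, 0.716, 0.0, 0.0]
ft_force: [-0.2, -0.5, -0.4]
grip_width: 0.0001
grasp_force: 0.0
```

```bash
python3 -c "
from h import *
to((.586,.1144,-.0065));reds()"
```

```text
17.65 [ 0.5422  0.1132 -0.006 ] yaw 91.52 f [-0.2 -0.5 -0.4] w 8.850856300350001e-05
(0.586, 0.1144, -0.0065) [0.    0.175 0.002]
scene [([329.0, 229.7], np.int32(71), [0.6034, -0.0781]), ([307.3, 240.7], np.int32(87), [0.6031, -0.0219]), ([259.4, 280.3], np.int32(72), [0.5686, 0.1176])]
wrist [([375.1, 308.8], np.int32(1671), [0.5615, 0.1157])]
```

drive_tool:
  slide:
    - [0,0.02,0]
    - [0,0.04,0]
    - [0,0.065,0]
    - [0,0.09,0]
    - [0,0.115,0]
    - [0,0.14,0]
    - [0,0.16,0]
    - [0,0.175,0]
  rotation:
    - [0,0,0]
    - [0,0,0]
    - [0,0,0]
    - [0,0,0]
    - [0,0,0]
    - [0,0,0]
    - [0,0,0]
    - [0,0,0]

```text
clock: 18.75
eef_pos: [0.5859, 0.1144, -0.0061]
tool_rot: [0.698, 0.716, 0.0, 0.0]
ft_force: [-0.2, -0.3, -0.0]
grip_width: -0.0
grasp_force: 0.0
```

drive_tool:
  slide:
    - [0,0,-0.1]
    - [0,-0.03,-0.3]
    - [0,-0.1,-0.5]
    - [0,-0.16,-0.6]
    - [0,-0.2,-0.62]
    - [0,-0.2,-0.62]
    - [0,-0.2,-0.62]
    - [0,-0.2,-0.62]
  rotation:
    - [0,0,0]
    - [0,0,0]
    - [0,0,0]
    - [0,0,0]
    - [0,0,0]
    - [0,0,0]
    - [0,0,0]
    - [0,0,0]

```text
clock: 19.75
eef_pos: [0.5353, 0.1129, 0.1475]
tool_rot: [0.698, 0.716, -0.001, -0.001]
ft_force: [1.4, 0.7, 0.0]
grip_width: -0.0002
grasp_force: 0.0
```

```bash
python3 -c "
from h import *
reds(.012);c=bot.camera('scene');cv2.imwrite('pics/s2.png',cv2.resize(c['image'][180:340,190:440],None,fx=3,fy=3,interpolation=2)[:,:,::-1])
for b in blobs(c,'red',.012,(235,225,395,310)): print(depth(c,*b[0]).round(4))
for b in blobs(c,'white',.03,(285,245,330,290)): print(b[1:3])
k=bot.camera('top')
for b in blobs(k,'blue',.06,(300,150,350,190)): print('tab',b[:2],depth(k,*b[0]))
to((.71,.009,.10))"
```

```text
scene [([329.0, 229.7], np.int32(71), [0.6246, -0.1004]), ([307.3, 240.7], np.int32(87), [0.6243, -0.0423]), ([245.3, 278.4], np.int32(105), [0.6091, 0.1153])]
wrist []
[ 0.6253 -0.101   0.0115]
[ 0.6246 -0.0427  0.0118]
[0.6077 0.1163 0.0132]
(np.int32(157), array([0.5496, 0.0087, 0.03  ]))
(np.int32(176), array([0.5293, 0.0538, 0.03  ]))
tab (array([325.9, 169.5]), np.int32(81)) [0.66709145 0.00850358 0.0808927 ]
19.95 [0.5356 0.113  0.1484] yaw 91.52 f [0.3 0.3 0.2] w -8.422573360107954e-05
(0.71, 0.009, 0.1) [-0.434  0.686  0.193]
```

View pics/s2.png

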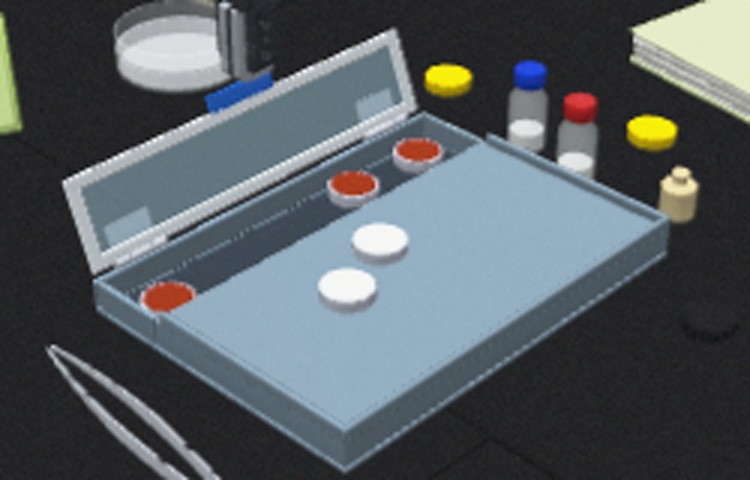

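All three reds lie in the trough, the whites are unmoved and the cover is still open. Now I go behind the cover.

drive_tool:
  slide:
    - [-0.04,0.06,0]
    - [-0.12,0.18,0.03]
    - [-0.22,0.33,0.08]
    - [-0.32,0.48,0.12]
    - [-0.4,0.6,0.15]
    - [-0.433,0.647,0.154]
    - [-0.433,0.647,0.154]
    - [-0.433,0.647,0.154]
  rotation:
    - [0,0,0]
    - [0,0,0]
    - [0,0,0]
    - [0,0,0]
    - [0,0,0]
    - [0,0,0]
    - [0,0,0]
    - [0,0,0]

```text
clock: 20.95
eef_pos: [0.6997, 0.0096, 0.1104]
tool_rot: [0.698, 0.717, -0.0, -0.0]
ft_force: [-0.7, -0.6, -0.3]
grip_width: -0.0002
grasp_force: 0.0
```

```bash
python3 -c "
from h import *
to((.70,.009,.031));turn(91.5);tip()"
```

```text
20.95 [0.6997 0.0096 0.1104] yaw 91.54 f [-0.7 -0.6 -0.3] w -0.0002346075296666607
(0.7, 0.009, 0.031) [-0.002  0.001  0.318]
turn [-0.001 -0.     0.001]
wrist 3750 zmin 0.144 x [0.6873 0.7097] y [0.0157 0.0205]
scene 277 zmin 0.1427 x [0.6872 0.7054] y [0.0041 0.0214]
```

drive_tool:
  slide:
    - [0,0,0.04]
    - [0,0,0.1]
    - [0,0,0.17]
    - [0,0,0.24]
    - [0,0,0.29]
    - [0,0,0.315]
    - [0,0,0.318]
    - [0,0,0.318]
  rotation:
    - [0,0,0]
    - [0,0,0]
    - [0,0,0]
    - [0,0,0]
    - [0,0,0]
    - [0,0,0]
    - [0,0,0]
    - [0,0,0]

```text
clock: 22.05
eef_pos: [0.7008, 0.0091, 0.0317]
tool_rot: [0.698, 0.716, 0.001, 0.001]
ft_force: [-0.3, -0.0, -0.5]
grip_width: -0.0001
grasp_force: 0.0
```

drive_tool:
  slide:
    - [0,-0.04,0]
    - [0,-0.08,0.004]
    - [0,-0.108,0.004]
    - [0,-0.14,-0.004]
    - [0,-0.174,-0.016]
    - [0,-0.208,-0.012]
    - [0,-0.24,-0.008]
    - [0,-0.272,0.008]
  rotation:
    - [0,0,0]
    - [0,0,0]
    - [0,0,0]
    - [0,0,0]
    - [0,0,0]
    - [0,0,0]
    - [0,0,0]
    - [0,0,0]

```text
clock: 23.05
eef_pos: [0.6319, 0.0073, 0.0291]
tool_rot: [0.698, 0.716, 0.0, 0.0]
ft_force: [0.6, 0.5, 0.6]
grip_width: 0.0
grasp_force: 0.5
```

```bash
python3 -c "
from h import *
to((.624,.008,.025),(.6127,.0075,.011),(.6075,.0075,-.006))
c=bot.camera('scene');cv2.imwrite('pics/s3.png',cv2.resize(c['image'][160:320,190:440],None,fx=3,fy=3,interpolation=2)[:,:,::-1])"
```

```text
23.05 [0.6319 0.0073 0.0291] yaw 91.52 f [0.6 0.5 0.6] w 3.3119859598750774e-05
(0.624, 0.008, 0.025) [ 0.003 -0.032  0.017]
(0.6127, 0.0075, 0.011) [ 0.003 -0.077  0.073]
(0.6075, 0.0075, -0.006) [ 0.003 -0.098  0.141]
```

View pics/s3.png

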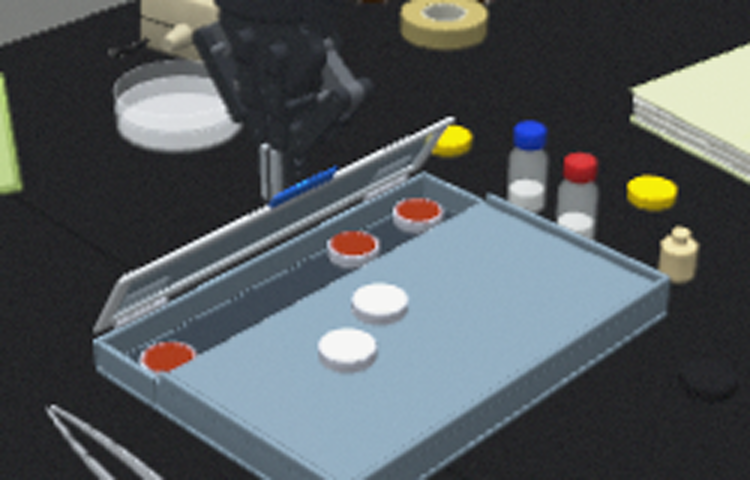

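The cover is past upright at about 1 rad and follows the fingers, and all three reds lie flat. I continue the arc down.

drive_tool:
  slide:
    - [0,-0.032,0.017]
    - [0,-0.055,0.043]
    - [0,-0.077,0.073]
    - [0,-0.09,0.1]
    - [0,-0.098,0.12]
    - [0,-0.098,0.133]
    - [0,-0.098,0.138]
    - [0,-0.098,0.141]
  rotation:
    - [0,0,0]
    - [0,0,0]
    - [0,0,0]
    - [0,0,0]
    - [0,0,0]
    - [0,0,0]
    - [0,0,0]
    - [0,0,0]

```text
clock: 24.1
eef_pos: [0.6071, 0.0067, -0.0037]
tool_rot: [0.698, 0.716, -0.0, -0.0]
ft_force: [-8.5, -0.0, 18.5]
grip_width: 0.0001
grasp_force: 9.6
```

```bash
python3 -c "
from h import *
to()
c=bot.camera('scene')
for b in blobs(c,'blue',.027,(215,200,330,300)): print(b[:3],depth(c,*b[0]).round(4))"
```

```text
24.1 [ 0.6071  0.0067 -0.0037] yaw 91.52 f [-8.5 -0.  18.5] w 6.8190373318275e-05
(array([303.4, 253.7]), np.int32(82), array([0.5803, 0.0094, 0.027 ])) [0.5804 0.0092 0.0268]
```

The cover is shut: the tab is at z=0.027 and the contact force is 18 N. One slight press more, then I lift clear.

drive_tool:
  slide:
    - [0,0,0.005]
    - [0,0,0.005]
    - [0,0,-0.03]
    - [0,0,-0.12]
    - [0,0,-0.25]
    - [0,0,-0.4]
    - [0,0,-0.5]
    - [0,0,-0.5]
  rotation:
    - [0,0,0]
    - [0,0,0]
    - [0,0,0]
    - [0,0,0]
    - [0,0,0]
    - [0,0,0]
    - [0,0,0]
    - [0,0,0]

```text
clock: 25.15
eef_pos: [0.6097, 0.0067, 0.1211]
tool_rot: [0.698, 0.716, 0.002, 0.002]
ft_force: [0.3, 0.5, 0.1]
grip_width: 0.0
grasp_force: 0.0
```

```bash
python3 -c "
from h import *
to();reds(.012)
c=bot.camera('scene')
for b in blobs(c,'blue',.027,(215,200,330,300)): print(b[:3],depth(c,*b[0]).round(4))
for b in blobs(c,'white',.03,(285,245,330,290)): print(b[1:3])
cv2.imwrite('pics/s4.png',cv2.resize(c['image'][180:340,190:440],None,fx=3,fy=3,interpolation=2)[:,:,::-1])"
```

```text
25.15 [0.6097 0.0067 0.1211] yaw 91.52 f [0.3 0.5 0.1] w 1.581591701237657e-05
scene []
wrist []
(array([303.5, 253.6]), np.int32(81), array([0.5803, 0.0091, 0.027 ])) [0.5812 0.0082 0.0263]
(np.int32(110), array([0.5883, 0.0131, 0.03  ]))
(np.int32(157), array([0.5496, 0.0087, 0.03  ]))
(np.int32(176), array([0.5293, 0.0538, 0.03  ]))
```

View pics/s4.png

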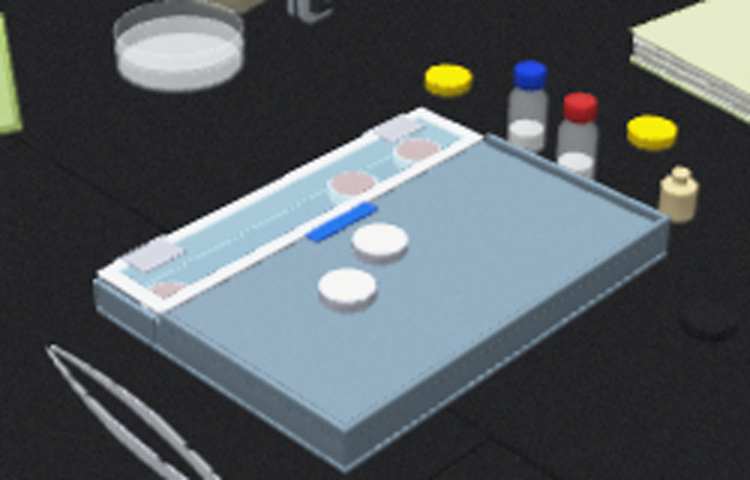

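The picture shows the cover flat shut over the three reds, and the whites and the things round the tray in their places.

```bash
python3 -c "
from workcell import bot
print(bot.job_done())"
```

```text
the job is handed in; nothing more can be done
None
```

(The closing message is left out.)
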